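Hook and swing the nest insert into the packing jig

TASK

Fit the yellow nest insert into the packing jig: pick it up, hook its red-striped edge under the black retaining lip, then swing the other edge down past the brass sprung roller until the insert is fully home, flat on its seat, and let go of it. Feel your way gently, never forcing the insert against the jig (keep it under 25 N), and leave everything else on the bench where it is.

Things in the scene. Friction and masses are not known exactly. Their poses are not given: they have to be found in the camera images.
- insert: Loose yellow plate 150 mm long (x), 100 mm wide (y), 8 mm thick, 0.22-0.45 kg, lying flat. Origin: centre of underside; z its upward normal. Black upright grip bar on the middle: 14 mm thick (x), 50 mm long (y), from 8 to 53 mm above the underside. Red stripe at the edge x = -75 mm, which goes under the lip; the edge at x = +75 mm is plain. Dark discs are flat pads.
- red_edge (a point): Middle of the lower corner line of the insert's red-striped edge (insert frame -75, 0, 0 mm); axes as the insert's.
- plain_edge (a point): Middle of the lower corner line of the insert's plain edge (insert frame +75, 0, 0 mm); axes as the insert's.
- grip (a point): Grip point in the black bar, 38 mm above the insert's underside, 15 mm below the bar's top; axes as the insert's. Fingers close along the insert's x.
- jig: Packing jig fixed to the bench: blue base 276 (x) by 150 mm (y). Origin: centre of its underside, on the bench; x points from lip end to roller end. On it an aluminium carriage with pocket, lip and roller is clamped rigidly anywhere from -22 to +22 mm along jig x. This shift is NOT measured: feel or see it. The jig's points mark the places for shift 0; axes as the jig's.
- seat (a point): Middle of the pocket's flat rigid seat, 20 mm above the jig's origin, at shift 0. From here (mm, plus the shift along x): solid wall face of the lip end at x = -77, low far wall face at x = +77 (6 high), side walls at y = -53 and +53 (10 high): the 100 mm wide insert has 3 mm of play on each side.
- lip (a point): Middle of the free edge of the black retaining lip, on its underside, at shift 0: seat frame (-67, 0, 14) mm. The lip reaches 10 mm out from the wall, is 110 mm wide and 4 mm thick (top 18 mm above the seat). An 8 mm plate slides under it at up to about 20 degrees of tilt.
- roller (a point): Middle of the brass roller's axis (along y) at shift 0: seat frame (79, 0, 15.2) mm. 16 mm thick, 56 mm long, spins freely, top 23 mm above the seat; posts beside it (|y| 39 to 51) 26 mm high. Overhangs the plain edge by 2 to 4 mm, yields up to 8 mm to +x (5 N preload, 0.6 N/mm): passing takes some 4 to 10 N down at that edge, more than the weight; then it snaps back over the insert.
- votive: Frosted glass votive cup, 60 mm across, 60 mm high; origin at the centre of its foot. Leave alone.
- knocker: Brass door knocker lying flat, about 125 x 85 mm, 16 mm high; origin under its round boss. Leave alone.
- truck: Red plastic toy truck, 120 x 60 mm, 72 mm high; origin under its middle. Leave alone.
- tape: Roll of amber packing tape lying flat, 100 mm across, 48 mm high; origin under its centre. Leave alone.
- carton: Small closed cardboard carton, 130 x 100 mm, 70 mm high; origin under its middle. Leave alone.
- jar: Grey plastic jar with a white cap, 52 mm across, 65 mm high; origin under its centre. Leave alone.
Things that resemble listed ones, but are neither listed nor needed, are in the scene too. What is shaped like the insert but turquoise is not meant.

How it is judged:
By the outcome, as a careful person would: the job done as asked, in the order asked, and still so for the second after the job is handed in, with the robot touching nothing.
It also fails if it takes over 58 s, if anything falls off the work surface, if the arm or the gripper's body presses on something with over 40 N, if the wrist force passes 120 N, or if a joint passes its speed limit or range.

ROBOT

A 7-joint arm with a two-finger parallel gripper is mounted at the origin on the work surface. World frame = base frame: x ahead of the robot, y to its left, z up, the work surface at z = 0. Lengths are in m, angles in rad, forces in N, time in s.
With the tool pointing down it reaches from about 0.425 to 1.025 m from the base axis. Payload 9.4 kg.
Tool frame: the origin (TCP) lies at the very end of the fingers, on their centre line; the grasp point (between the pads) lies arm.grasp_offset behind it (arm.grasp_offset is the distance from the TCP to the grasp point, in m); y points along the fingers, x is the direction in which the jaws open and shut, and the axes are right-handed (so a half turn about y gives the same grasp; the last joint's range is limited). The gripper opens to 93 mm and grips with 3 to 60 N. Pads are 15 mm wide; open, the fingers measure 128 mm over their backs; the gripper's body (75 mm by 188 mm) begins 65 mm behind the grasp point.
Start: joints at [1.259, 0.599, -0.003, 1.599, 0.002, 0.943, -0.08], TCP at [0.169, -0.705, 0.193] pointing down, gripper open.
Joint ranges: [-2.57, 2.57], [-0.35, 1.97], [-1.29, 1.29], [0.11, 2.56], [-1.05, 4.19], [0.11, 1.86], [-2.63, 2.63]. Speed limits (rad/s): [2.22, 2.22, 3.01, 3.01, 3.14, 3.14, 3.14].

INTERFACE

Orientations are given as a unit quaternion [w, x, y, z].
In Python, from station import arm, imaging, models gives the robot as it stands.
- The arm moves only by the tool move_arm, never from a script. Its argument "increments" is a list of rows, each a list of 3 entries, a list of its own where there are three numbers: the shift along the tool's x, y, z in cm, then the turn, a rotation vector about the tool's x, y, z in rad, then the finger opening in cm, from 0 to 9.3. In form: [[[dx, dy, dz], [ax, ay, az], fingers], ...]. A call has exactly 5 rows; each row shifts and turns the pose as measured when the row begins, along the tool's axes as they then stand; what a row does not reach is not made up. A row lasts 1/8 s, in which the tool goes at most 62.5 mm and 10.7 degrees, less where a joint would pass 70% of its speed; a pose out of reach is approached as far as the arm can. A call with a gripper value outside its range is refused whole. The fingers move at their own pace and stop on an object; "newtons" is the grip in N (left out, the last holds). Time passes only in rows, so rows that do not move let the fingers close, or fill a call up. It gives the time, the measured TCP pose, the force and the opening at its end, in the units of the state.
- arm.read_state(): the state, without advancing time (a new reading comes with each control period).
- imaging.grab_frame(name): name is "scene" or "side" or "wrist"; returns the picture (384x512x3 uint8, red, green, blue); there is no depth.
- imaging.camera_params(name): a dict with "fov_y" (degrees; the focal length in pixels is half the picture's height over the tangent of half this angle, whatever the lens; pixels are square), "cx", "cy" (the principal point, pixels), "k1" (the pictures are not rectified: a ray, as slopes to the right and down, at radius r is drawn at 1 + k1 r^2 times it, then the intrinsics apply), "extrinsics" (4x4, takes a point from camera to world coordinates); the wrist camera has in their place "T_tool_cam" (4x4, takes a point from camera to tool coordinates, whose origin is the TCP and whose axes are the tool frame's). Camera axes: x right, y down, z forward; pixel columns grow to the right and rows downward; lengths in m; the calibration is good to about 2 mm. A picture is of the moment at which its call begins: read the wrist's pose just before it. camera_params takes no time and is no camera call.
- arm.job_done(): hands the job in, once; it reports no verdict.
Trained networks look in the newest picture that a camera, given by its name, has taken for a name from the list of things; names that differ only in an ending like _2 or _b are one class to them, and where a whole thing is asked for, a point or a joint stands for the part that bears it (a point fixed in the world has none). Each returns a list of dicts, best first, with "conf" (0 to 1); they miss things now and then, are a little off and sometimes report something else, mostly with a low value. They report only what shows in the picture. A call takes as long as a camera call. They do not tell look-alikes from the thing itself.
- models.masks_of(camera, target): "mask" (384x512 bool, what is visible of it) and "extent" ([centre column, centre row, width, height] in pixels, round what is visible of it).
The state is a dict: "t": time; "joints": joint angles; "dq": joint speeds; "joint_efforts": joint torques, N m; "tcp_pos": TCP position; "eef_rot": TCP orientation; "contact_force": force on the tool from outside, world axes, zero at the start; "moment": the same for the moment, N m; "grip_width": finger opening in m.
Only numpy, scipy, OpenCV 4.12 (cv2) and the standard library are available. Lean on these libraries where they do the work, as an engineer would, in place of code of your own. Each camera call takes 0.05 s, during which the arm holds its last target.

## Working session

There is one attempt and no reset: what is moved stays moved. The work goes in short steps, Python scripts to look and compute and a tool call to move; the robot and the scene stay as the last step left them, time stands still between calls to the robot, and variables do not carry over. Pictures are saved under pics/ and viewed, and the job is handed in when it is done.

Besides the shell and the picture viewer there is one more tool, called by a JSON object that holds its "method" and its "body", one argument or row to a line. move_arm: Moves the arm, as the interface text tells. Its arguments: {"type":"object","properties":{"increments":{"type":"array"},"newtons":{"type":"number"}},"required":["increments"]}

```bash
mkdir -p pics; ls
python3 - <<'E'
from station import arm, imaging, models
import cv2
s=arm.read_state(); print(s); print(arm.grasp_offset)
for n in("scene","side","wrist"):
    im=imaging.grab_frame(n); cv2.imwrite(f"pics/{n}0.png",im[:,:,::-1]); print(imaging.camera_params(n))
E
```

```text
pics
{'t': 0.0, 'joints': array([ 1.25929879,  0.6001046 , -0.00253817,  1.6001736 ,  0.00181785,
        0.9429167 , -0.07979608]), 'dq': array([-2.26046120e-04,  9.89294285e-04,  7.48254934e-05, -9.75591883e-04,
        7.16144259e-05,  7.24543260e-04,  6.26159948e-04]), 'joint_efforts': array([ 7.09233918e-04, -7.65051055e+01,  1.49659451e+00, -2.52355474e+01,
       -5.24356635e-02,  1.67235034e-02,  1.03575167e-04]), 'tcp_pos': array([ 0.16850512, -0.70456732,  0.19185931]), 'eef_rot': array([ 0.55544113, -0.55483461,  0.43845216, -0.43749676]), 'contact_force': array([-0.52578222, -1.39380355, -0.24566631]), 'moment': array([-0.01374025, -0.00357619, -0.01077072]), 'grip_width': 0.09296288060134522}
0.0188
{'fov_y': 42.71731418969598, 'cx': 254.34223690161616, 'cy': 191.62175993053677, 'k1': -0.059009755631536306, 'extrinsics': array([[ 0.28379007,  0.79966042, -0.52915632,  1.31857548],
       [ 0.95878427, -0.24469615,  0.14441787, -0.2146272 ],
       [-0.01399726, -0.54833112, -0.83614416,  1.25897267],
       [ 0.        ,  0.        ,  0.        ,  1.        ]])}
{'fov_y': 47.1089671679931, 'cx': 253.34177861622186, 'cy': 181.8297236507991, 'k1': -0.043213904373063085, 'extrinsics': array([[-0.90986675, -0.26972922,  0.31525966,  0.11875687],
       [-0.4148932 ,  0.58696308, -0.69522513,  0.97830262],
       [ 0.00247675, -0.76336132, -0.645967  ,  0.98016161],
       [ 0.        ,  0.        ,  0.        ,  1.        ]])}
{'fov_y': 67.36924110155661, 'cx': 254.79551859720962, 'cy': 192.2306832177681, 'k1': -0.07021414005846088, 'T_tool_cam': array([[ 9.99998296e-01, -3.67429991e-04, -1.80928769e-03,
         1.66778108e-03],
       [ 1.63523815e-03, -2.78655016e-01,  9.60389873e-01,
        -1.92531068e-01],
       [-8.57043134e-04, -9.60391195e-01, -2.78653940e-01,
         7.67214110e-02],
       [ 0.00000000e+00,  0.00000000e+00,  0.00000000e+00,
         1.00000000e+00]])}
```

View pics/scene0.png

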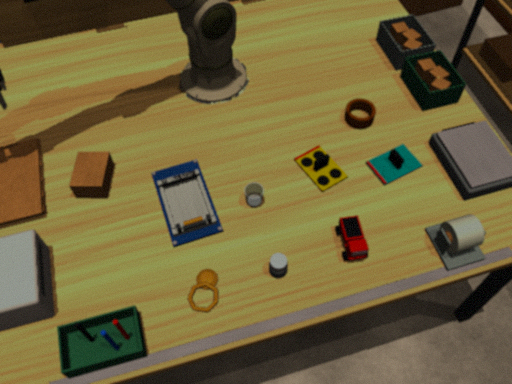

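View pics/side0.png

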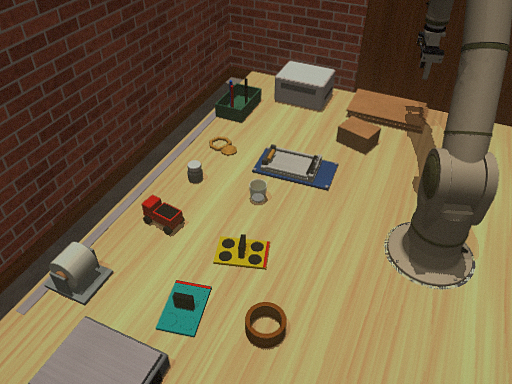

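View pics/wrist0.png

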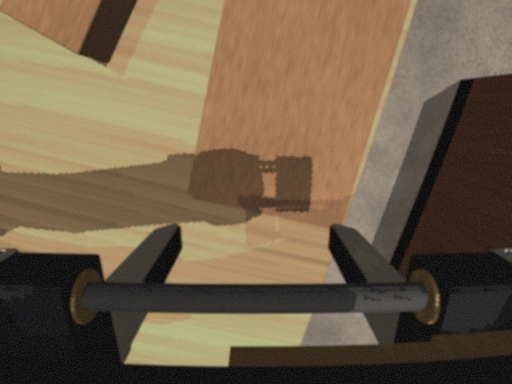

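Candidates for the insert: the yellow plate at scene (321,168) / side (243,251), with a red stripe, and the turquoise one at scene (395,162) / side (185,308). The yellow one fits the description. I'll confirm it in enlarged crops, and the jig too.

Run:
```python
import cv2,numpy as np
def crop(n,x,y,w,h,k): 
    im=cv2.imread(f"pics/{n}0.png")[y:y+h,x:x+w]; return cv2.resize(im,None,fx=k,fy=k,interpolation=cv2.INTER_CUBIC)
a=crop("scene",285,135,70,65,5); b=crop("side",205,225,75,55,5)
H=max(a.shape[0],b.shape[0]); pad=lambda i:cv2.copyMakeBorder(i,0,H-i.shape[0],0,0,0)
cv2.imwrite("pics/c_ins.png",np.hstack([pad(a),pad(b)]))
a=crop("scene",145,150,80,100,5); b=crop("side",248,140,78,55,5)
H=max(a.shape[0],b.shape[0])
cv2.imwrite("pics/c_jig.png",np.hstack([pad(a),pad(b)]))
```

```text
(no output)
```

View pics/c_ins.png

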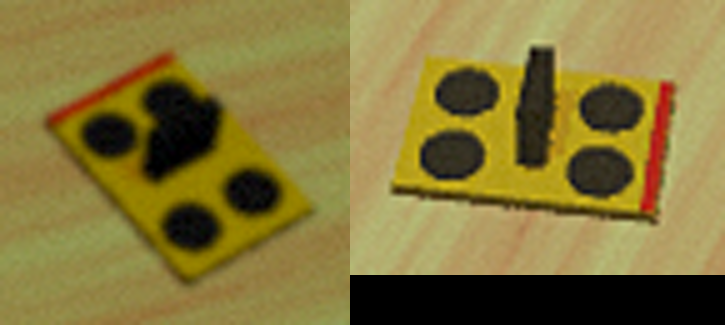

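View pics/c_jig.png

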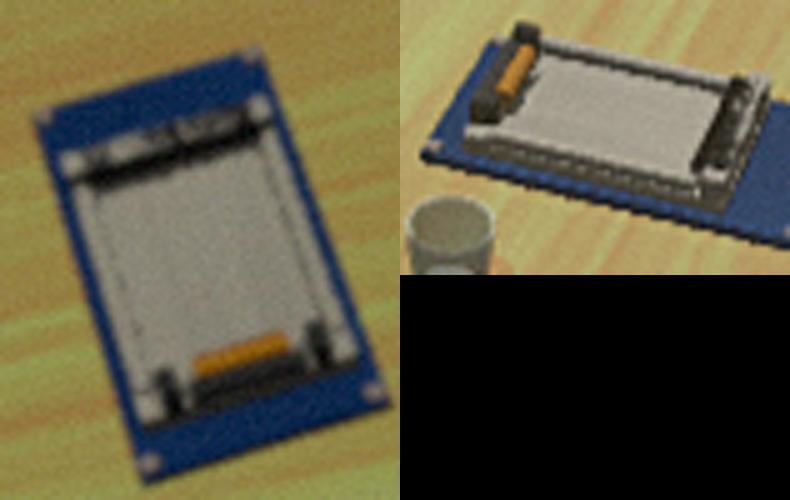

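The crops confirm it: a yellow plate with a red stripe (scene 285–348, 145–192; stripe at its upper left). The jig is at scene (187,203), lip end up and brass roller end down. Next I fit both poses.

```bash
cat > h.py <<'E'
import numpy as np,cv2
from scipy.spatial.transform import Rotation as R
from scipy.optimize import least_squares
from station import arm,imaging,models
def q2R(q): return R.from_quat([q[1],q[2],q[3],q[0]]).as_matrix()
def proj(n,P,T=None):
    p=imaging.camera_params(n); E=p["extrinsics"] if T is None else T
    P=np.atleast_2d(P); c=(P-E[:3,3])@E[:3,:3]
    f=192/np.tan(np.radians(p["fov_y"]/2)); s=c[:,:2]/c[:,2:]
    s=s*(1+p["k1"]*(s**2).sum(1,keepdims=True)); return s*f+[p["cx"],p["cy"]]
def wristT():
    s=arm.read_state(); A=np.eye(4); A[:3,:3]=q2R(s["eef_rot"]); A[:3,3]=s["tcp_pos"]
    return A@imaging.camera_params("wrist")["T_tool_cam"]
def loc(v,P,z0=0):
    c,s=np.cos(v[2]),np.sin(v[2]); P=np.atleast_2d(P)
    return np.c_[v[0]+c*P[:,0]-s*P[:,1],v[1]+s*P[:,0]+c*P[:,1],z0+P[:,2]]
def draw(img,n,pts,T=None,k=5,o=(0,0),col=(0,255,0),closed=True):
    u=((proj(n,pts,T)-o+0.5)*k).astype(int); cv2.polylines(img,[u.reshape(-1,1,2)],closed,col,1)
E
cat > f.py <<'E'
from h import *
def px(l,o,dx=0): return np.array([[o[0]+(a-dx)/5-.5,o[1]+b/5-.5] for a,b in l])
def fit(P,obs,x0,extra=None):
    def r(v): return np.concatenate([(proj(n,loc(v,P(v)[i]))-o).ravel() for n,i,o in obs])
    s=least_squares(r,x0); print(s.x,np.abs(s.fun).max(),s.fun.round(1)); return s.x
I=np.array([[-75,-50,8],[-75,50,8],[75,50,8],[75,-50,8]])/1e3
v=fit(lambda v:I,[("scene",[0,1,2,3],px([(45,122),(172,53),(315,210),(190,281)],(285,135))),
 ("side",[0,1,2,3],px([(673,83),(657,210),(395,186),(428,57)],(205,225),350))],[.75,.1,.5])
J=lambda v:np.array([[-.138,-.075,v[3]],[-.138,.075,v[3]],[.138,.075,v[3]],[.138,-.075,v[3]]])
w=fit(J,[("scene",[0,1,2,3],px([(38,115),(262,47),(392,405),(140,485)],(145,150))),
 ("side",[2],px([(423,153)],(248,140),400)),("side",[3],px([(492,42)],(248,140),400))],[.75,-.2,.2,.01])
print("dist",np.hypot(*v[:2]),np.hypot(*w[:2]))
np.savez("fit.npz",v=v,w=w)
E
python3 f.py
```

```text
[0.49694137 0.22618024 0.29624092] 1.0725322293318413 [-0.3 -1.  -0.8 -0.9  0.1 -1.  -0.4 -0.2 -0.  -0.7 -0.6  0.5 -1.1 -0.4
 -1.  -0.5]
[ 0.49301632 -0.2062788   0.0486867   0.00385606] 0.8582385287803902 [-0.7 -0.3  0.2  0.3 -0.3  0.1  0.2 -0.5 -0.9  0.6  0.2 -0.2]
dist 0.5459928793111616 0.534430567055533
```

```bash
cat >> h.py <<'E'
def Rt(yaw,pitch=0,sgn=1):
    # tool x along sgn*local x, tool y down; pitch: plain-end up by pitch rad
    xw=np.array([np.cos(yaw),np.sin(yaw),0]); zw=np.array([0,0,1.]); yw=np.cross(zw,xw)
    Rp=R.from_rotvec(-pitch*yw).as_matrix()
    x=Rp@xw*sgn; y=-Rp@zw; return np.c_[x,y,np.cross(x,y)]
def cmd(pos,Rg,n=1,show=True):
    s=arm.read_state(); Rc=q2R(s["eef_rot"]); 
    d=(Rc.T@(np.array(pos)-s["tcp_pos"]))*100; a=R.from_matrix(Rc.T@Rg).as_rotvec()
    print("tot cm",d.round(2),"rot",a.round(3),"| per row",(d/n).round(2),(a/n).round(3)); return d,a
def st():
    s=arm.read_state(); print("t",s["t"],"tcp",s["tcp_pos"].round(4),"F",s["contact_force"].round(2),"M",s["moment"].round(2),"w",round(s["grip_width"],4),"j",s["joints"].round(2)); print(q2R(s["eef_rot"]).round(3).tolist())
E
python3 - <<'E'
from h import *
st()
for s in(1,-1):
    cmd([.497,.226,.2],Rt(.296,0,s))
    cmd([.493,-.206,.2],Rt(.049,0,s))
E
```

```text
t 0.15 tcp [ 0.1686 -0.7047  0.192 ] F [-0.43  0.64 -0.43] M [ 0.    0.01 -0.07] w 0.0931 j [ 1.26  0.6  -0.    1.6   0.    0.94 -0.08]
[[0.233, -0.0, 0.973], [-0.973, 0.001, 0.233], [-0.001, -1.0, -0.0]]
tot cm [-82.87  -0.7   53.6 ] rot [-1.000e-03 -1.632e+00 -1.000e-03] | per row [-82.87  -0.7   53.6 ] [-1.000e-03 -1.632e+00 -1.000e-03]
tot cm [-40.95  -0.75  43.16] rot [-1.000e-03 -1.385e+00 -1.000e-03] | per row [-40.95  -0.75  43.16] [-1.000e-03 -1.385e+00 -1.000e-03]
tot cm [-82.87  -0.7   53.6 ] rot [ 1.00e-03  1.51e+00 -1.00e-03] | per row [-82.87  -0.7   53.6 ] [ 1.00e-03  1.51e+00 -1.00e-03]
tot cm [-40.95  -0.75  43.16] rot [ 1.000e-03  1.757e+00 -1.000e-03] | per row [-40.95  -0.75  43.16] [ 1.000e-03  1.757e+00 -1.000e-03]
```

```bash
cat >> h.py <<'E'
from scipy.spatial.transform import Slerp
def rows(pos,Rg,n,grip=9.3):
    s=arm.read_state(); R0=q2R(s["eef_rot"]); p0=s["tcp_pos"]; rv=R.from_matrix(R0.T@Rg).as_rotvec()
    pc,Rc=p0,R0
    for i in range(1,n+1):
        pn=p0+(np.array(pos)-p0)*i/n; Rn=R0@R.from_rotvec(rv*i/n).as_matrix()
        d=Rc.T@(pn-pc)*100; print([d.round(2).tolist(),(rv/n).round(4).tolist(),grip]); pc,Rc=pn,Rn
E
python3 - <<'E'
from h import *
rows([.493,-.29,.2],Rt(.049),10)
E
```

```text
[[-3.28, -0.08, 4.12], [-0.0001, -0.1385, -0.0001], 9.3]
[[-2.68, -0.08, 4.53], [-0.0001, -0.1385, -0.0001], 9.3]
[[-2.03, -0.08, 4.86], [-0.0001, -0.1385, -0.0001], 9.3]
[[-1.34, -0.08, 5.09], [-0.0001, -0.1385, -0.0001], 9.3]
[[-0.62, -0.08, 5.23], [-0.0001, -0.1385, -0.0001], 9.3]
[[0.11, -0.08, 5.26], [-0.0001, -0.1385, -0.0001], 9.3]
[[0.83, -0.08, 5.2], [-0.0001, -0.1385, -0.0001], 9.3]
[[1.54, -0.08, 5.03], [-0.0001, -0.1385, -0.0001], 9.3]
[[2.22, -0.08, 4.77], [-0.0001, -0.1385, -0.0001], 9.3]
[[2.86, -0.08, 4.42], [-0.0001, -0.1385, -0.0001], 9.3]
```

{"method": "move_arm", "body": {
  "increments": [
    [[-3.3,-0.1,4.1],[0,-0.139,0],9.3],
    [[-2.7,-0.1,4.5],[0,-0.139,0],9.3],
    [[-2.0,-0.1,4.9],[0,-0.139,0],9.3],
    [[-1.3,-0.1,5.1],[0,-0.139,0],9.3],
    [[-0.6,-0.1,5.2],[0,-0.139,0],9.3]
  ]
}}

```text
t: 0.78
tcp_pos: [0.3296, -0.4936, 0.195]
eef_rot: [0.673, -0.673, 0.219, -0.217]
contact_force: [1.2, -1.0, -0.4]
grip_width: 0.0931
```

{"method": "move_arm", "body": {
  "increments": [
    [[0.1,-0.1,5.3],[0,-0.139,0],9.3],
    [[0.8,-0.1,5.2],[0,-0.139,0],9.3],
    [[1.5,-0.1,5.0],[0,-0.139,0],9.3],
    [[2.2,-0.1,4.8],[0,-0.139,0],9.3],
    [[2.9,-0.1,4.4],[0,-0.139,0],9.3]
  ]
}}

```text
t: 1.4
tcp_pos: [0.4897, -0.2744, 0.1999]
eef_rot: [0.707, -0.706, -0.031, 0.033]
contact_force: [0.9, -0.6, 0.1]
grip_width: 0.093
```

Run:
```python
from h import *
st(); rows([.493,-.29,.2],Rt(.049),5)
```

```text
t 1.4 tcp [ 0.4897 -0.2744  0.1999] F [ 0.89 -0.64  0.06] M [-0.07 -0.11  0.02] w 0.093 j [ 0.73  0.43 -0.44  1.95  0.25  0.82  0.24]
[[0.996, -0.003, -0.091], [0.091, 0.0, 0.996], [-0.003, -1.0, 0.001]]
[[0.04, -0.0, -0.32], [-0.0001, 0.0084, -0.0006], 9.3]
[[0.04, -0.0, -0.32], [-0.0001, 0.0084, -0.0006], 9.3]
[[0.04, -0.0, -0.32], [-0.0001, 0.0084, -0.0006], 9.3]
[[0.05, -0.0, -0.32], [-0.0001, 0.0084, -0.0006], 9.3]
[[0.05, -0.0, -0.32], [-0.0001, 0.0084, -0.0006], 9.3]
```

Run:
```python
from h import *
T=wristT(); im=imaging.grab_frame("wrist"); np.save("T1.npy",T); cv2.imwrite("pics/w1.png",im[:,:,::-1]); st()
```

```text
t 1.45 tcp [ 0.4947 -0.2672  0.2006] F [4.14 5.24 1.01] M [ 0.3  -0.34 -0.02] w 0.0932 j [ 0.72  0.43 -0.45  1.95  0.24  0.82  0.24]
[[0.994, 0.001, -0.105], [0.105, 0.004, 0.994], [0.001, -1.0, 0.004]]
```

View pics/w1.png

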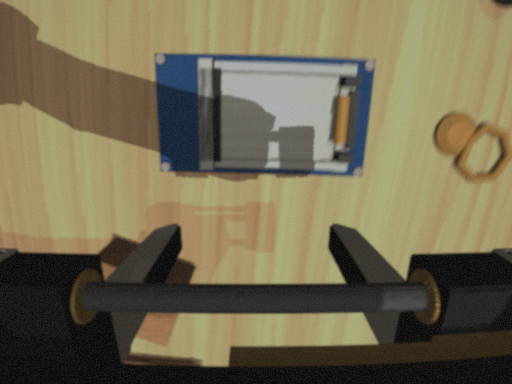

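{"method": "move_arm", "body": {
  "increments": [
    [[0,3,-1],[0,0.03,0],9.3],
    [[0,3,-1],[0,0.03,0],9.3],
    [[0,0,0],[0,0,0],9.3],
    [[0,0,0],[0,0,0],9.3],
    [[0,0,0],[0,0,0],9.3]
  ]
}}

```text
t: 2.08
tcp_pos: [0.4988, -0.2849, 0.1412]
eef_rot: [0.708, -0.706, -0.019, 0.016]
contact_force: [-0.5, -0.2, -0.2]
grip_width: 0.093
```

Run:
```python
from h import *
T=wristT(); im=imaging.grab_frame("wrist"); np.save("T2.npy",T); cv2.imwrite("pics/w2.png",im[:,:,::-1]); st()
u=(np.array([0,0,0]))
c=im[0:230,120:400,::-1]; cv2.imwrite("pics/w2c.png",cv2.resize(c,None,fx=2.6,fy=2.6,interpolation=cv2.INTER_CUBIC))
```

```text
t 2.125 tcp [ 0.499  -0.2849  0.1414] F [-0.16  0.65  0.16] M [-0.02 -0.08  0.01] w 0.0926 j [ 0.7   0.51 -0.4   1.98  0.29  0.7   0.17]
[[0.999, 0.004, -0.049], [0.049, 0.003, 0.999], [0.004, -1.0, 0.003]]
```

View pics/w2c.png

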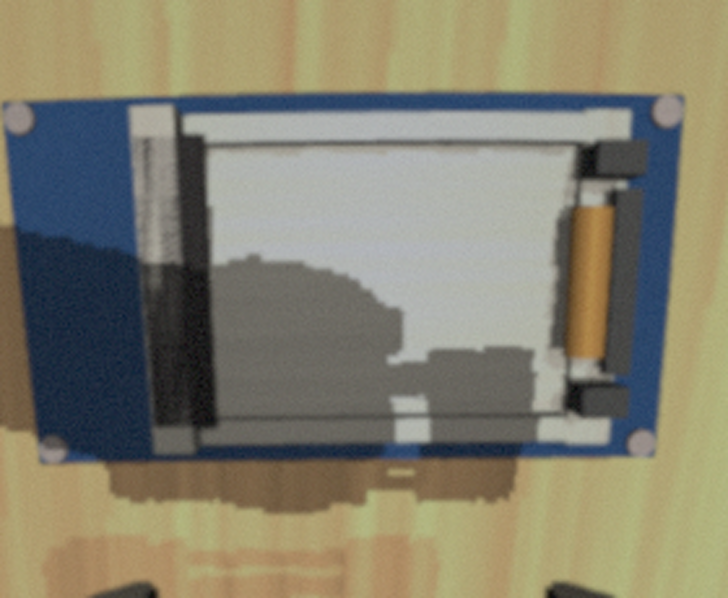

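```bash
cat > f2.py <<'E'
from h import *
T=np.load("T2.npy"); o=np.load("fit.npz")
B=lambda h:np.array([[-.138,.075,h],[.138,.075,h],[.138,-.075,h],[-.138,-.075,h]])
C=lambda s:np.array([[-.067+s,.055,.038],[-.067+s,-.055,.038],[.079+s,.028,.0352],[.079+s,-.028,.0352]])
px=lambda l:np.array([[120+a/2.6-.5,b/2.6-.5] for a,b in l])
ob=px([(3,103),(684,95),(655,458),(42,462)]); oc=px([(205,135),(217,426),(592,207),(586,357)])
r=lambda v:np.concatenate([(proj("wrist",loc(v,B(v[3])),T)-ob).ravel(),(proj("wrist",loc(v,C(v[4])),T)-oc).ravel()])
s=least_squares(r,[.49,-.2,.05,.004,0]); print(s.x.round(4)); print(s.fun.round(1))
v=s.x; np.save("jig.npy",v)
# check against scene camera
img=cv2.resize(cv2.imread("pics/w2.png")[:230,120:400],None,fx=2.6,fy=2.6)
draw(img,"wrist",loc(v,B(v[3])),T,2.6,(120,0)); 
sh=v[4]
for P in ([[-67+1e3*sh,55,38],[-67+1e3*sh,-55,38]],[[-77+1e3*sh,53,20],[77+1e3*sh,53,20],[77+1e3*sh,-53,20],[-77+1e3*sh,-53,20]],[[71+1e3*sh,28,35.2],[87+1e3*sh,28,35.2],[87+1e3*sh,-28,35.2],[71+1e3*sh,-28,35.2]],[[72+1e3*sh,39,46],[72+1e3*sh,51,46]]): draw(img,"wrist",loc(v,np.array(P)/1e3),T,2.6,(120,0),(0,0,255))
cv2.imwrite("pics/ov2.png",img)
w=[o["w"][0],o["w"][1],o["w"][2]]
img=cv2.resize(cv2.imread("pics/scene0.png")[150:250,145:225],None,fx=6,fy=6)
for P in (B(v[3]),C(sh)[:2],C(sh)[2:]): draw(img,"scene",loc(v,P),None,6,(145,150)); draw(img,"scene",loc(w,P),None,6,(145,150),(0,0,255))
cv2.imwrite("pics/ov0.png",img)
E
python3 f2.py
```

```text
[ 0.4924 -0.2083  0.0578  0.0086  0.0155]
[ 0.1 -0.1  0.2  0.2 -0.2 -0.5 -0.2  0.3 -0.6 -0.8  0.6  0.8  0.6  0.4
 -0.6 -0.2]
```

View pics/ov2.png

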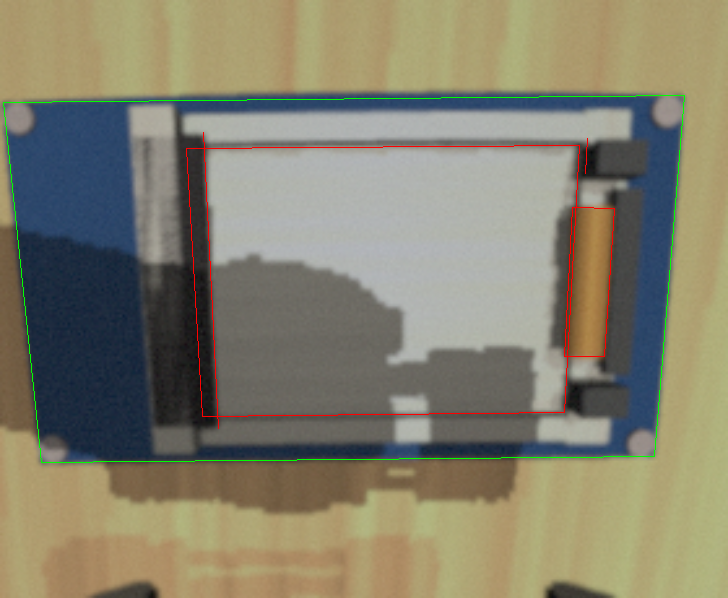

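View pics/ov0.png

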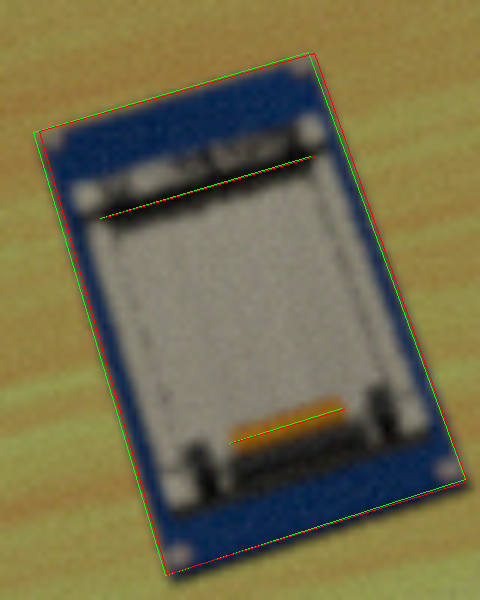

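Run:
```python
from h import *
rows([.517,.159,.16],Rt(.296),10)
```

```text
[[0.4, -0.17, 4.43], [-0.0003, -0.0247, 0.0004], 9.3]
[[0.51, -0.17, 4.41], [-0.0003, -0.0247, 0.0004], 9.3]
[[0.62, -0.17, 4.4], [-0.0003, -0.0247, 0.0004], 9.3]
[[0.72, -0.17, 4.38], [-0.0003, -0.0247, 0.0004], 9.3]
[[0.83, -0.18, 4.36], [-0.0003, -0.0247, 0.0004], 9.3]
[[0.94, -0.18, 4.34], [-0.0003, -0.0247, 0.0004], 9.3]
[[1.05, -0.18, 4.32], [-0.0003, -0.0247, 0.0004], 9.3]
[[1.15, -0.18, 4.29], [-0.0003, -0.0247, 0.0004], 9.3]
[[1.26, -0.18, 4.26], [-0.0003, -0.0247, 0.0004], 9.3]
[[1.36, -0.18, 4.23], [-0.0003, -0.0247, 0.0004], 9.3]
```

{"method": "move_arm", "body": {
  "increments": [
    [[0.4,-0.2,4.4],[0,-0.025,0],9.3],
    [[0.5,-0.2,4.4],[0,-0.025,0],9.3],
    [[0.6,-0.2,4.4],[0,-0.025,0],9.3],
    [[0.7,-0.2,4.4],[0,-0.025,0],9.3],
    [[0.8,-0.2,4.4],[0,-0.025,0],9.3]
  ]
}}

```text
t: 2.75
tcp_pos: [0.509, -0.0612, 0.1561]
eef_rot: [-0.704, 0.705, 0.064, -0.056]
contact_force: [0.0, 0.8, 0.3]
grip_width: 0.093
```

{"method": "move_arm", "body": {
  "increments": [
    [[0.9,-0.2,4.4],[0,-0.025,0],9.3],
    [[1.0,-0.2,4.3],[0,-0.025,0],9.3],
    [[1.1,-0.2,4.0],[0,-0.025,0],9.3],
    [[1.0,-0.2,2.5],[0,-0.025,0],9.3],
    [[0,0,0],[0,-0.025,0],9.3]
  ]
}}

```text
t: 3.38
tcp_pos: [0.5186, 0.1055, 0.1696]
eef_rot: [-0.698, 0.699, 0.115, -0.101]
contact_force: [-0.2, 0.2, -0.1]
grip_width: 0.093
```

Run:
```python
from h import *
st(); rows([.517,.159,.16],Rt(.296),2)
```

```text
t 3.375 tcp [0.5186 0.1055 0.1696] F [-0.2   0.2  -0.06] M [-0.15 -0.04 -0.01] w 0.093 j [ 0.05  0.43 -0.49  2.06  0.32  0.7  -0.34]
[[0.953, 0.02, -0.301], [0.301, 0.002, 0.954], [0.02, -1.0, -0.004]]
[[0.72, 0.48, 2.58], [0.0021, 0.0048, 0.0098], 9.3]
[[0.71, 0.48, 2.58], [0.0021, 0.0048, 0.0098], 9.3]
```

{"method": "move_arm", "body": {
  "increments": [
    [[0.7,0.5,2.6],[0,0,0.01],9.3],
    [[0.7,0.5,2.6],[0,0,0.01],9.3],
    [[0,0,0],[0,0,0],9.3],
    [[0,0,0],[0,0,0],9.3],
    [[0,0,0],[0,0,0],9.3]
  ]
}}

```text
t: 4.0
tcp_pos: [0.5171, 0.1534, 0.1609]
eef_rot: [-0.696, 0.702, 0.106, -0.106]
contact_force: [-0.3, 0.2, 0.2]
grip_width: 0.0932
```

Run:
```python
from h import *
T=wristT(); im=imaging.grab_frame("wrist"); np.save("T3.npy",T); cv2.imwrite("pics/w3.png",im[:,:,::-1]); st()
c=im[0:230,120:400,::-1]; cv2.imwrite("pics/w3c.png",cv2.resize(c,None,fx=2.6,fy=2.6,interpolation=cv2.INTER_CUBIC))
```

```text
t 4.05 tcp [0.5171 0.1533 0.1609] F [0.26 0.17 1.02] M [-0.08 -0.08 -0.02] w 0.0926 j [-0.05  0.46 -0.48  2.04  0.33  0.72 -0.44]
[[0.955, 0.002, -0.296], [0.296, -0.008, 0.955], [-0.0, -1.0, -0.008]]
```

View pics/w3c.png

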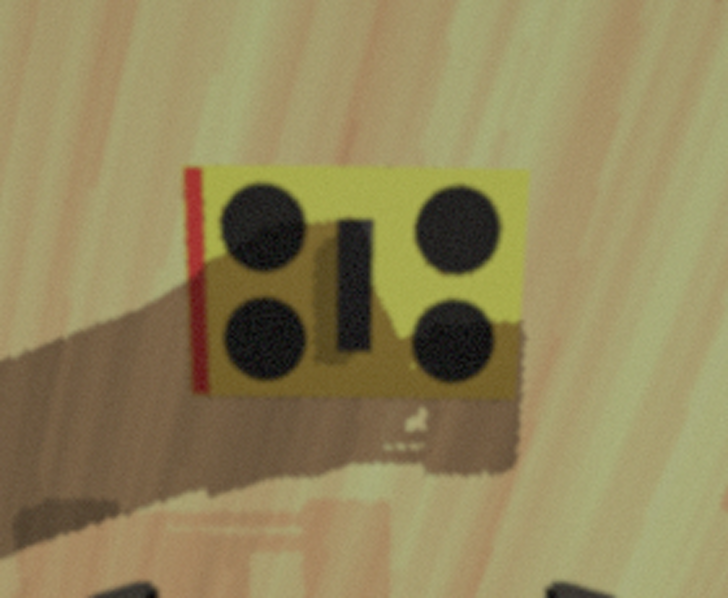

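Red stripe on the left (crop 195,280), plain edge on the right (525,285), bar top at about (354,285). I fit the pose from the plate corners.

Run:
```python
from h import *
T=np.load("T3.npy")
px=lambda l:np.array([[120+a/2.6-.5,b/2.6-.5] for a,b in l])
I=np.array([[-75,50,8],[75,50,8],[75,-50,8],[-75,-50,8],[-7,25,53],[7,25,53],[7,-25,53],[-7,-25,53]])/1e3
ob=px([(184,167),(528,170),(519,398),(194,394),(338,219),(373,219),(369,351),(339,351)])
r=lambda v:(proj("wrist",loc(v,I),T)-ob).ravel()
s=least_squares(r,[.497,.226,.296]); print(s.x.round(4),s.fun.round(1)); v=s.x; np.save("ins.npy",v)
g=loc(v,[[0,0,.038-.0188]])[0]; print(g)
rows([g[0],g[1],.08],Rt(v[2]),4);
```

```text
[0.4954 0.2253 0.2937] [-0.8 -0.3  0.7 -0.5 -1.1  0.2 -0.6  1.  -0.1 -0.2  0.6 -0.1  1.5  0.2
 -0.6  0.1]
[0.49541189 0.22526783 0.0192    ]
[[0.02, 2.01, 1.9], [0.0021, 0.0017, -0.0], 9.3]
[[0.01, 2.01, 1.89], [0.0021, 0.0017, -0.0], 9.3]
[[0.01, 2.01, 1.89], [0.0021, 0.0017, -0.0], 9.3]
[[0.01, 2.02, 1.88], [0.0021, 0.0017, -0.0], 9.3]
```

{"method": "move_arm", "body": {
  "increments": [
    [[0,2,1.9],[0,0,0],9.3],
    [[0,2,1.9],[0,0,0],9.3],
    [[0,2,1.9],[0,0,0],9.3],
    [[0,2,1.9],[0,0,0],9.3],
    [[0,0,0],[0,0,0],9.3]
  ]
}}

```text
t: 4.68
tcp_pos: [0.4967, 0.222, 0.0792]
eef_rot: [-0.696, 0.703, 0.105, -0.102]
contact_force: [0.2, 0.4, -0.3]
grip_width: 0.093
```

Run:
```python
from h import *
v=np.load("ins.npy");st(); rows([v[0],v[1],.02],Rt(v[2]),3)
```

```text
t 4.675 tcp [0.4967 0.222  0.0792] F [ 0.17  0.36 -0.33] M [-0.03 -0.07  0.  ] w 0.093 j [-0.26  0.57 -0.4   2.1   0.43  0.55 -0.67]
[[0.957, 0.005, -0.289], [0.289, -0.009, 0.957], [0.002, -1.0, -0.01]]
[[-0.01, 1.97, 0.14], [0.0035, -0.0001, 0.0007], 9.3]
[[-0.01, 1.97, 0.13], [0.0035, -0.0001, 0.0007], 9.3]
[[-0.01, 1.97, 0.12], [0.0035, -0.0001, 0.0007], 9.3]
```

{"method": "move_arm", "body": {
  "increments": [
    [[0,2,0.1],[0.003,0,0],9.3],
    [[0,2,0.1],[0.003,0,0],9.3],
    [[0,1.7,0.1],[0.003,0,0],9.3],
    [[0,0,0],[0,0,0],9.3],
    [[0,0,0],[0,0,0],4]
  ]
}}

```text
t: 5.3
tcp_pos: [0.5006, 0.2189, 0.0253]
eef_rot: [-0.699, 0.701, 0.104, -0.098]
contact_force: [-0.7, 0.2, -0.1]
grip_width: 0.0871
```

Run:
```python
from h import *
v=np.load("ins.npy");st(); rows([v[0],v[1],.02],Rt(v[2]),1)
```

```text
t 5.3 tcp [0.5006 0.2189 0.0253] F [-0.68  0.24 -0.08] M [-0.08 -0.1   0.02] w 0.0871 j [-0.3   0.65 -0.32  2.13  0.5   0.43 -0.73]
[[0.959, 0.008, -0.283], [0.283, -0.002, 0.959], [0.007, -1.0, -0.004]]
[[-0.32, 0.52, 0.76], [0.0041, -0.0066, 0.0071], 9.3]
```

{"method": "move_arm", "body": {
  "increments": [
    [[-0.3,0.5,0.8],[0.004,-0.008,0.008],9.0],
    [[0,0,0],[0,0,0],9.0],
    [[-0.05,0,0.1],[0,0,0],9.0],
    [[0,0,0],[0,0,0],4],
    [[0,0,0],[0,0,0],4]
  ]
}}

```text
t: 5.92
tcp_pos: [0.4954, 0.2271, 0.0219]
eef_rot: [0.7, -0.699, -0.104, 0.104]
contact_force: [-0.6, 0.4, 0.2]
grip_width: 0.0745
```

Run:
```python
from h import *
v=np.load("ins.npy");st(); rows([v[0],v[1],.0195],Rt(v[2]),1)
```

```text
t 5.925 tcp [0.4954 0.2271 0.0219] F [-0.57  0.43  0.17] M [ 0.04 -0.13  0.03] w 0.0745 j [-0.31  0.66 -0.33  2.13  0.5   0.43 -0.74]
[[0.957, 0.001, -0.291], [0.291, 0.001, 0.957], [0.001, -1.0, 0.0]]
[[-0.05, 0.24, -0.18], [-0.0004, 0.0016, 0.0012], 9.3]
```

{"method": "move_arm", "body": {
  "increments": [
    [[0,0.2,-0.1],[0,0,0],3],
    [[0,0,0],[0,0,0],1],
    [[0,0,0],[0,0,0],0],
    [[0,0,0],[0,0,0],0],
    [[0,0,0],[0,0,0],0]
  ],
  "newtons": 12
}}

```text
t: 6.55
tcp_pos: [0.4957, 0.226, 0.0197]
eef_rot: [0.7, -0.699, -0.104, 0.104]
contact_force: [-0.5, 0.2, 0.2]
grip_width: 0.0242
```

{"method": "move_arm", "body": {
  "increments": [
    [[0,0,0],[0,0,0],0],
    [[0,0,0],[0,0,0],0],
    [[0,0,0],[0,0,0],0],
    [[0,0,0],[0,0,0],0],
    [[0,0,0],[0,0,0],0]
  ],
  "newtons": 50
}}

```text
t: 7.18
tcp_pos: [0.4957, 0.2259, 0.0196]
eef_rot: [0.7, -0.699, -0.104, 0.104]
contact_force: [0.1, 0.7, -0.7]
grip_width: 0.0131
```

Run:
```python
from h import *
st()
```

```text
t 7.175 tcp [0.4957 0.2259 0.0196] F [ 0.12  0.67 -0.65] M [-0.08 -0.06 -0.01] w 0.0131 j [-0.31  0.66 -0.32  2.13  0.5   0.42 -0.74]
[[0.957, 0.001, -0.291], [0.291, 0.001, 0.957], [0.001, -1.0, 0.0]]
```

{"method": "move_arm", "body": {
  "increments": [
    [[0,-1,0],[0,0,0],0],
    [[0,-3,0],[0,0,0],0],
    [[0,-4,0],[0,0,0],0],
    [[0,-4,0],[0,0,0],0],
    [[0,-2,0],[0,0,0],0]
  ]
}}

```text
t: 7.8
tcp_pos: [0.4934, 0.225, 0.1638]
eef_rot: [-0.699, 0.7, 0.103, -0.106]
contact_force: [0.0, -0.2, -3.3]
grip_width: 0.0132
```

```bash
cat >> h.py <<'E'
H=.0196; JIG=np.load("jig.npy") if __import__("os").path.exists("jig.npy") else None
YAW=.055; SH=.0155
def target(xr,zr,th,y=0.,yaw=YAW,dx=0.):
    """TCP pose for red lower edge at seat-frame (xr,y,zr) m (carriage frame), pitch th"""
    Rg=Rt(yaw,th); x,ny=Rg[:,0],Rg[:,1]
    c,s=np.cos(yaw),np.sin(yaw); lx=SH+dx+xr
    e=np.array([JIG[0]+c*lx-s*y,JIG[1]+s*lx+c*y,.02+zr])
    return e+.075*x-H*ny,Rg
def where():
    s=arm.read_state(); Rc=q2R(s["eef_rot"]); e=s["tcp_pos"]+H*Rc[:,1]; r=e-.075*Rc[:,0]; p=e+.075*Rc[:,0]
    c,sn=np.cos(YAW),np.sin(YAW)
    def sf(a): d=a-[JIG[0],JIG[1],.02]; return np.array([c*d[0]+sn*d[1]-SH,-sn*d[0]+c*d[1],d[2]])*1e3
    yw=np.cross([0,0,1],[c,sn,0])
    F=s["contact_force"]; print("t",round(s["t"],2),"red",sf(r).round(1),"plain",sf(p).round(1),"pitch",np.degrees(np.arcsin(Rc[2,0])).round(2),"roll",np.degrees(np.arcsin(Rc[2,2])).round(2),"yaw",np.arctan2(Rc[1,0],Rc[0,0]).round(4),"Fjig",np.round([c*F[0]+sn*F[1],-sn*F[0]+c*F[1],F[2]],1),"M",np.round(s["moment"],2),"w",round(s["grip_width"],4))
E
python3 - <<'E'
from h import *
st(); p,Rg=target(-.062,.10,.21); print(p)
rows(p,Rg,10,0)
E
```

```text
t 7.8 tcp [0.4934 0.225  0.1638] F [ 0.05 -0.22 -3.34] M [-0.03 -0.19 -0.05] w 0.0132 j [-0.17  0.46 -0.5   2.02  0.32  0.74 -0.57]
[[0.956, -0.004, -0.292], [0.292, -0.002, 0.956], [-0.005, -1.0, -0.001]]
[ 0.51515275 -0.207064    0.1548039 ]
[[-1.05, 0.1, -4.2], [-0.0024, 0.0241, -0.0214], 0]
[[-0.95, 0.09, -4.22], [-0.0024, 0.0241, -0.0214], 0]
[[-0.85, 0.08, -4.24], [-0.0024, 0.0241, -0.0214], 0]
[[-0.75, 0.07, -4.26], [-0.0024, 0.0241, -0.0214], 0]
[[-0.65, 0.07, -4.28], [-0.0024, 0.0241, -0.0214], 0]
[[-0.55, 0.06, -4.29], [-0.0024, 0.0241, -0.0214], 0]
[[-0.45, 0.06, -4.3], [-0.0024, 0.0241, -0.0214], 0]
[[-0.35, 0.06, -4.31], [-0.0024, 0.0241, -0.0214], 0]
[[-0.24, 0.07, -4.32], [-0.0024, 0.0241, -0.0214], 0]
[[-0.14, 0.08, -4.32], [-0.0024, 0.0241, -0.0214], 0]
```

{"method": "move_arm", "body": {
  "increments": [
    [[-1,0.1,-4.2],[0,0.024,0],0],
    [[-0.9,0.1,-4.2],[0,0.024,0],0],
    [[-0.8,0.1,-4.2],[0,0.024,0],0],
    [[-0.8,0.1,-4.3],[0,0.024,0],0],
    [[-0.7,0.1,-4.3],[0,0.024,0],0]
  ]
}}

```text
t: 8.43
tcp_pos: [0.505, 0.0074, 0.1639]
eef_rot: [0.705, -0.704, -0.064, 0.063]
contact_force: [0.9, 0.6, -2.6]
grip_width: 0.0133
```

{"method": "move_arm", "body": {
  "increments": [
    [[-0.5,0.1,-4.3],[0,0.024,-0.02],0],
    [[-0.4,0.1,-4.3],[0,0.024,-0.02],0],
    [[-0.3,0.1,-4.3],[0,0.024,-0.02],0],
    [[-0.2,0.1,-3],[0,0.024,-0.02],0],
    [[0,0,-1],[0,0.024,-0.02],0]
  ]
}}

```text
t: 9.05
tcp_pos: [0.5131, -0.1703, 0.1613]
eef_rot: [0.709, -0.703, -0.055, -0.018]
contact_force: [0.5, 1.4, -2.6]
grip_width: 0.0138
```

Run:
```python
from h import *
where();st(); p,Rg=target(-.062,.06,.21)
rows(p,Rg,4,0)
```

```text
t 9.05 red [-65.4  37.2 114.1] plain [ 83.8  36.7 129.5] pitch 5.91 roll 0.36 yaw 0.0516 Fjig [ 0.6  1.3 -2.6] M [-0.06  0.14  0.02] w 0.0138
t 9.05 tcp [ 0.5131 -0.1703  0.1613] F [ 0.51  1.38 -2.61] M [-0.06  0.14  0.02] w 0.0138 j [ 0.56  0.42 -0.44  2.11  0.27  0.57 -0.  ]
[[0.993, 0.103, -0.052], [0.051, 0.012, 0.999], [0.103, -0.995, 0.006]]
[[-0.12, 1.15, -0.93], [-0.0014, -0.0009, -0.0267], 0]
[[-0.15, 1.15, -0.93], [-0.0014, -0.0009, -0.0267], 0]
[[-0.18, 1.15, -0.92], [-0.0014, -0.0009, -0.0267], 0]
[[-0.21, 1.14, -0.92], [-0.0014, -0.0009, -0.0267], 0]
```

{"method": "move_arm", "body": {
  "increments": [
    [[-0.1,1.1,-0.9],[0,0,-0.027],0],
    [[-0.1,1.1,-0.9],[0,0,-0.027],0],
    [[-0.2,1.1,-0.9],[0,0,-0.027],0],
    [[-0.2,1.1,-0.9],[0,0,-0.027],0],
    [[0,0,0],[0,0,0],0]
  ]
}}

```text
t: 9.68
tcp_pos: [0.5147, -0.2025, 0.1175]
eef_rot: [0.708, -0.698, -0.095, -0.057]
contact_force: [0.9, 0.7, -2.0]
grip_width: 0.0132
```

Run:
```python
from h import *
where();st(); p,Rg=target(-.062,.030,.21)
rows(p,Rg,3,0)
```

```text
t 9.68 red [-62.    5.   62.3] plain [84.6  4.5 94.4] pitch 12.36 roll 0.48 yaw 0.0517 Fjig [ 1.   0.7 -2. ] M [-0.03  0.29 -0.03] w 0.0132
t 9.675 tcp [ 0.5147 -0.2025  0.1175] F [ 0.95  0.71 -1.96] M [-0.03  0.29 -0.03] w 0.0132 j [ 0.63  0.47 -0.4   2.2   0.33  0.32  0.03]
[[0.976, 0.213, -0.054], [0.051, 0.02, 0.999], [0.214, -0.977, 0.008]]
[[-0.23, 1.06, -0.16], [-0.0026, -0.0011, 0.0019], 0]
[[-0.23, 1.06, -0.16], [-0.0026, -0.0011, 0.0019], 0]
[[-0.22, 1.07, -0.16], [-0.0026, -0.0011, 0.0019], 0]
```

{"method": "move_arm", "body": {
  "increments": [
    [[-0.2,1.1,-0.2],[0,0,0],0],
    [[-0.2,1.1,-0.2],[0,0,0],0],
    [[-0.2,1.1,-0.2],[-0.005,0,0],0],
    [[0,0,0],[0,0,0],0],
    [[0,0,0],[0,0,0],0]
  ]
}}

```text
t: 10.3
tcp_pos: [0.5179, -0.206, 0.0826]
eef_rot: [0.706, -0.699, -0.096, -0.057]
contact_force: [-0.3, 0.1, -2.6]
grip_width: 0.0131
```

Run:
```python
from h import *
T=wristT(); im=imaging.grab_frame("wrist"); np.save("T4.npy",T); cv2.imwrite("pics/w4.png",im[:,:,::-1])
im2=imaging.grab_frame("side"); cv2.imwrite("pics/s4.png",cv2.resize(im2[100:220,220:370,::-1],None,fx=5,fy=5,interpolation=cv2.INTER_CUBIC))
where();st(); p,Rg=target(-.062,.010,.21)
rows(p,Rg,2,0)
```

```text
t 10.4 red [-59.    0.8  27.6] plain [87.5  0.8 59.8] pitch 12.4 roll 0.19 yaw 0.0546 Fjig [-0.7 -0.2 -2.2] M [-0.04  0.24 -0.04] w 0.013
t 10.4 tcp [ 0.5179 -0.2062  0.0828] F [-0.69 -0.21 -2.22] M [-0.04  0.24 -0.04] w 0.013 j [ 0.56  0.53 -0.32  2.23  0.38  0.23 -0.01]
[[0.975, 0.214, -0.055], [0.053, 0.015, 0.998], [0.215, -0.977, 0.003]]
[[-0.33, 0.85, -0.04], [-0.0017, -0.0002, 0.0032], 0]
[[-0.33, 0.85, -0.04], [-0.0017, -0.0002, 0.0032], 0]
```

View pics/w4.png

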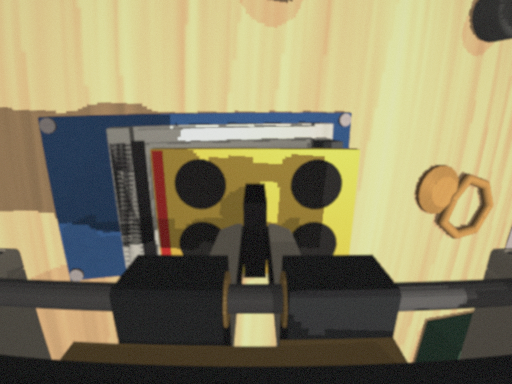

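View pics/s4.png

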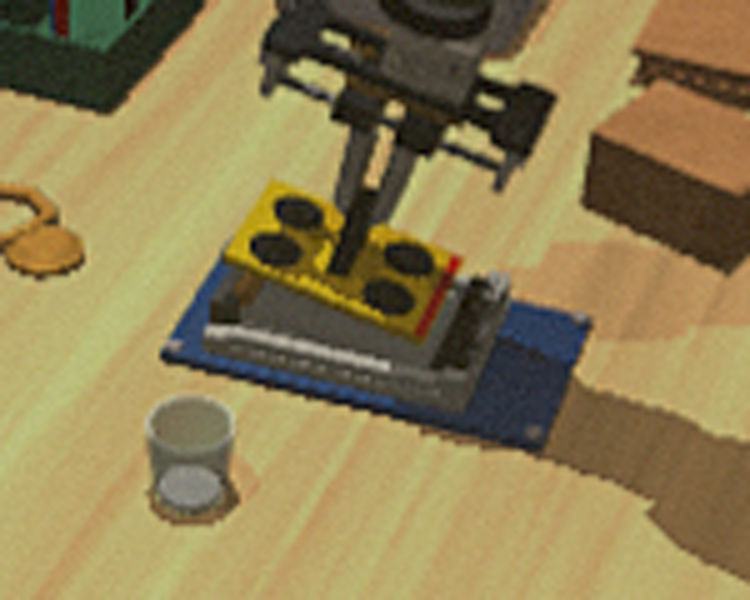

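The wrist view shows the tilted insert over the pocket, red stripe at (160,205) just right of the dark lip at (130,200). The side view shows the plain edge raised above the roller. Now I lower it.

{"method": "move_arm", "body": {
  "increments": [
    [[-0.2,0.8,0],[0,0,0.003],0],
    [[-0.3,0.8,0],[0,0,0.003],0],
    [[0,0,0],[0,0,0],0],
    [[0,0,0],[0,0,0],0],
    [[0,0,0],[0,0,0],0]
  ]
}}

```text
t: 11.02
tcp_pos: [0.5165, -0.2065, 0.0653]
eef_rot: [0.706, -0.7, -0.093, -0.055]
contact_force: [-0.2, -0.4, -1.8]
grip_width: 0.0132
```

Run:
```python
from h import *
where();st(); p,Rg=target(-.060,.002,.21)
rows(p,Rg,2,0)
```

```text
t 11.03 red [-60.6   0.6  10.5] plain [86.1  0.5 41.8] pitch 12.06 roll 0.18 yaw 0.0542 Fjig [-0.2 -0.4 -1.8] M [-0.04  0.31 -0.05] w 0.0132
t 11.025 tcp [ 0.5165 -0.2065  0.0653] F [-0.19 -0.38 -1.81] M [-0.04  0.31 -0.05] w 0.0132 j [ 0.54  0.55 -0.29  2.24  0.4   0.19 -0.02]
[[0.976, 0.209, -0.055], [0.053, 0.014, 0.998], [0.209, -0.978, 0.003]]
[[-0.06, 0.42, -0.03], [-0.0015, -0.0004, 0.0003], 0]
[[-0.06, 0.42, -0.03], [-0.0015, -0.0004, 0.0003], 0]
```

{"method": "move_arm", "body": {
  "increments": [
    [[-0.1,0.4,0],[0,0,0],0],
    [[0,0.3,0],[0,0,0],0],
    [[0,0,0],[0,0,0],0],
    [[0,0.1,0],[0,0,0],0],
    [[0,0,0],[0,0,0],0]
  ]
}}

```text
t: 11.65
tcp_pos: [0.5174, -0.2065, 0.057]
eef_rot: [0.706, -0.7, -0.094, -0.055]
contact_force: [-0.1, -0.2, -2.5]
grip_width: 0.0131
```

Run:
```python
from h import *
where();st(); p,Rg=target(-.074,.0015,.21)
rows(p,Rg,5,0)
```

```text
t 11.65 red [-59.7   0.5   2.1] plain [87.   0.4 33.5] pitch 12.09 roll 0.17 yaw 0.0541 Fjig [-0.2 -0.2 -2.5] M [-0.05  0.25 -0.06] w 0.0131
t 11.65 tcp [ 0.5174 -0.2065  0.057 ] F [-0.15 -0.23 -2.48] M [-0.05  0.25 -0.06] w 0.0131 j [ 0.52  0.57 -0.27  2.24  0.41  0.16 -0.03]
[[0.976, 0.209, -0.055], [0.053, 0.014, 0.998], [0.209, -0.978, 0.003]]
[[-0.28, -0.05, -0.01], [-0.0006, -0.0002, 0.0002], 0]
[[-0.28, -0.05, -0.01], [-0.0006, -0.0002, 0.0002], 0]
[[-0.28, -0.05, -0.01], [-0.0006, -0.0002, 0.0002], 0]
[[-0.28, -0.05, -0.01], [-0.0006, -0.0002, 0.0002], 0]
[[-0.28, -0.05, -0.01], [-0.0006, -0.0002, 0.0002], 0]
```

Run:
```python
from h import *
p,Rg=target(-.070,.002,.185)
rows(p,Rg,4,0)
```

```text
[[-0.24, -0.0, -0.01], [-0.0007, -0.0002, 0.0065], 0]
[[-0.24, -0.0, -0.01], [-0.0007, -0.0002, 0.0065], 0]
[[-0.24, 0.0, -0.01], [-0.0007, -0.0002, 0.0065], 0]
[[-0.24, 0.0, -0.01], [-0.0007, -0.0002, 0.0065], 0]
```

{"method": "move_arm", "body": {
  "increments": [
    [[-0.25,0,0],[0,0,0.006],0],
    [[-0.25,0,0],[0,0,0.006],0],
    [[-0.25,0,0],[0,0,0.006],0],
    [[-0.25,0,0],[0,0,0.006],0],
    [[0,0,0],[0,0,0],0]
  ]
}}

```text
t: 12.28
tcp_pos: [0.5069, -0.2071, 0.055]
eef_rot: [0.707, -0.701, -0.085, -0.046]
contact_force: [0.9, 0.0, -3.7]
grip_width: 0.0132
```

Run:
```python
from h import *
where();st()
p,Rg=target(-.075,.0015,.185)
rows(p,Rg,4,0)
```

```text
t 12.28 red [-71.1   0.5   1.9] plain [76.3  0.4 29.6] pitch 10.63 roll 0.16 yaw 0.0541 Fjig [ 0.9 -0.  -3.7] M [-0.08  0.23 -0.04] w 0.0132
t 12.275 tcp [ 0.5069 -0.2071  0.055 ] F [ 0.92  0.05 -3.67] M [-0.08  0.23 -0.04] w 0.0132 j [ 0.52  0.57 -0.27  2.24  0.41  0.19 -0.03]
[[0.981, 0.184, -0.055], [0.053, 0.013, 0.999], [0.184, -0.983, 0.003]]
[[-0.1, -0.01, -0.01], [-0.0007, -0.0002, 0.0001], 0]
[[-0.1, -0.01, -0.01], [-0.0007, -0.0002, 0.0001], 0]
[[-0.1, -0.01, -0.01], [-0.0007, -0.0002, 0.0001], 0]
[[-0.1, -0.01, -0.01], [-0.0007, -0.0002, 0.0001], 0]
```

{"method": "move_arm", "body": {
  "increments": [
    [[-0.1,0,0],[0,0,0],0],
    [[0,0,0],[0,0,0],0],
    [[-0.1,0,0],[0,0,0],0],
    [[0,0,0],[0,0,0],0],
    [[0,0,0],[0,0,0],0]
  ]
}}

```text
t: 12.9
tcp_pos: [0.5049, -0.2073, 0.0546]
eef_rot: [0.707, -0.701, -0.085, -0.046]
contact_force: [-0.5, 0.6, -3.1]
grip_width: 0.0131
```

Run:
```python
from h import *
where()
```

```text
t 12.9 red [-73.1   0.5   1.5] plain [74.3  0.4 29.2] pitch 10.64 roll 0.16 yaw 0.0541 Fjig [-0.4  0.6 -3.1] M [-0.03  0.21 -0.03] w 0.0131
```

{"method": "move_arm", "body": {
  "increments": [
    [[-0.1,0,0],[0,0,0],0],
    [[0,0,0],[0,0,0],0],
    [[-0.1,-0.02,0],[0,0,0],0],
    [[0,0,0],[0,0,0],0],
    [[0,0,0],[0,0,0],0]
  ]
}}

```text
t: 13.52
tcp_pos: [0.503, -0.2074, 0.0545]
eef_rot: [0.707, -0.701, -0.085, -0.046]
contact_force: [0.2, 0.4, -3.0]
grip_width: 0.0129
```

Run:
```python
from h import *
where()
```

```text
t 13.53 red [-75.    0.4   1.4] plain [72.4  0.3 29.1] pitch 10.66 roll 0.15 yaw 0.0542 Fjig [ 0.3  0.4 -3. ] M [-0.07  0.16 -0.01] w 0.0129
```

{"method": "move_arm", "body": {
  "increments": [
    [[-0.05,0,0],[0,0,0],0],
    [[0,0,0],[0,0,0],0],
    [[-0.05,-0.01,0],[0,0,0],0],
    [[0,0,0],[0,0,0],0],
    [[0,0,0],[0,0,0],0]
  ]
}}

```text
t: 14.15
tcp_pos: [0.5027, -0.2074, 0.0546]
eef_rot: [0.706, -0.701, -0.085, -0.047]
contact_force: [1.9, 0.0, -2.7]
grip_width: 0.0134
```

Run:
```python
from h import *
where()
```

```text
t 14.15 red [-75.3   0.5   1.4] plain [72.1  0.4 29.4] pitch 10.74 roll 0.15 yaw 0.0545 Fjig [ 1.9 -0.1 -2.7] M [-0.    0.04  0.04] w 0.0134
```

{"method": "move_arm", "body": {
  "increments": [
    [[-0.05,0,0],[0,0,0],0],
    [[0,0,0],[0,0,0],0],
    [[-0.05,-0.01,0],[0,0,0],0],
    [[0,0,0],[0,0,0],0],
    [[0,0,0],[0,0,0],0]
  ]
}}

```text
t: 14.78
tcp_pos: [0.5025, -0.2073, 0.0548]
eef_rot: [0.706, -0.701, -0.086, -0.047]
contact_force: [1.0, -0.4, -2.8]
grip_width: 0.0133
```

Run:
```python
from h import *
where()
```

```text
t 14.78 red [-75.4   0.5   1.5] plain [71.9  0.5 29.7] pitch 10.83 roll 0.14 yaw 0.055 Fjig [ 1.  -0.5 -2.8] M [ 0.   -0.1   0.03] w 0.0133
```

Contact with the wall comes at red x = -75.4, where the vision shift of 15.5 mm predicts -75.5. The edge is hooked, so next I lower it onto the seat.

{"method": "move_arm", "body": {
  "increments": [
    [[0.02,0.07,0],[0,0,0],0],
    [[0,0,0],[0,0,0],0],
    [[0.02,0.07,0],[0,0,0],0],
    [[0,0,0],[0,0,0],0],
    [[0,0,0],[0,0,0],0]
  ]
}}

```text
t: 15.4
tcp_pos: [0.5027, -0.2074, 0.0533]
eef_rot: [0.706, -0.701, -0.086, -0.047]
contact_force: [0.3, 0.6, -1.1]
grip_width: 0.0132
```

Run:
```python
from h import *
where()
```

```text
t 15.4 red [-75.2   0.4   0. ] plain [72.2  0.4 28.1] pitch 10.78 roll 0.14 yaw 0.0548 Fjig [ 0.3  0.6 -1.1] M [-0.04 -0.04  0.08] w 0.0132
```

{"method": "move_arm", "body": {
  "increments": [
    [[0.035,0.15,0],[0,0,0.02],0],
    [[0,0,0],[0,0,0],0],
    [[0.035,0.15,0],[0,0,0.02],0],
    [[0,0,0],[0,0,0],0],
    [[0,0,0],[0,0,0],0]
  ]
}}

```text
t: 16.02
tcp_pos: [0.5039, -0.2072, 0.0501]
eef_rot: [0.707, -0.703, -0.07, -0.032]
contact_force: [0.5, 1.0, -1.5]
grip_width: 0.0134
```

Run:
```python
from h import *
where()
```

```text
t 16.02 red [-75.4   0.5  -0.1] plain [73.   0.5 21.5] pitch 8.28 roll 0.15 yaw 0.055 Fjig [ 0.5  0.9 -1.5] M [ 0.1 -0.1 -0. ] w 0.0134
```

{"method": "move_arm", "body": {
  "increments": [
    [[0.025,0.11,0],[0,0,0.015],0],
    [[0,0,0],[0,0,0],0],
    [[0.025,0.11,0],[0,0,0.015],0],
    [[0,0,0],[0,0,0],0],
    [[0,0,0],[0,0,0],0]
  ],
  "newtons": 60
}}

```text
t: 16.65
tcp_pos: [0.5041, -0.2073, 0.0482]
eef_rot: [0.708, -0.704, -0.059, -0.02]
contact_force: [0.3, 0.5, 1.5]
grip_width: 0.0132
```

Run:
```python
from h import *
where()
```

```text
t 16.65 red [-76.2   0.5   0.4] plain [72.9  0.4 17.1] pitch 6.41 roll 0.13 yaw 0.0548 Fjig [0.3 0.5 1.5] M [0.14 0.01 0.09] w 0.0132
```

{"method": "move_arm", "body": {
  "increments": [
    [[0.03,0.13,0],[0,0,0.015],0],
    [[0,0,0],[0,0,0],0],
    [[0.03,0.13,0],[0,0,0.015],0],
    [[0,0,0],[0,0,0],0],
    [[0,0,0],[0,0,0],0]
  ]
}}

```text
t: 17.27
tcp_pos: [0.5052, -0.2072, 0.0451]
eef_rot: [0.708, -0.705, -0.048, -0.009]
contact_force: [1.8, 0.4, 0.0]
grip_width: 0.0133
```

Run:
```python
from h import *
where()
```

```text
t 17.27 red [-75.8   0.5  -0.4] plain [73.7  0.5 11.5] pitch 4.57 roll 0.15 yaw 0.0549 Fjig [1.8 0.3 0. ] M [ 0.1  -0.02  0.05] w 0.0133
```

{"method": "move_arm", "body": {
  "increments": [
    [[0.03,0.1,0],[0,0,0.016],0],
    [[0,0,0],[0,0,0],0],
    [[0.03,0.1,0],[0,0,0.016],0],
    [[0,0,0],[0,0,0],0],
    [[0,0,0],[0,0,0],0]
  ]
}}

```text
t: 17.9
tcp_pos: [0.5057, -0.2072, 0.0428]
eef_rot: [0.708, -0.705, -0.035, 0.004]
contact_force: [0.8, 1.0, -1.7]
grip_width: 0.0131
```

Run:
```python
from h import *
where()
```

```text
t 17.9 red [-76.2   0.5  -0.2] plain [73.6  0.4  6.5] pitch 2.56 roll 0.16 yaw 0.0549 Fjig [ 0.8  0.9 -1.7] M [ 0.01 -0.09  0.05] w 0.0131
```

{"method": "move_arm", "body": {
  "increments": [
    [[0.03,0.11,0],[0,0,0.016],0],
    [[0,0,0],[0,0,0],0],
    [[0.03,0.1,0],[0,0,0.016],0],
    [[0,0,0],[0,0,0],0],
    [[0,0,0],[0,0,0],0]
  ]
}}

```text
t: 18.52
tcp_pos: [0.5063, -0.2071, 0.0404]
eef_rot: [0.708, -0.706, -0.023, 0.016]
contact_force: [0.5, 0.0, -2.2]
grip_width: 0.013
```

Run:
```python
from h import *
where()
T=wristT(); im=imaging.grab_frame("wrist"); np.save("T5.npy",T); cv2.imwrite("pics/w5.png",im[:,:,::-1])
im2=imaging.grab_frame("side"); cv2.imwrite("pics/s5.png",cv2.resize(im2[100:220,220:370,::-1],None,fx=5,fy=5,interpolation=cv2.INTER_CUBIC))
```

```text
t 18.52 red [-76.4   0.5   0. ] plain [73.6  0.5  1.5] pitch 0.58 roll 0.17 yaw 0.0549 Fjig [ 0.5  0.  -2.2] M [-0.04 -0.21 -0.02] w 0.013
```

View pics/w5.png

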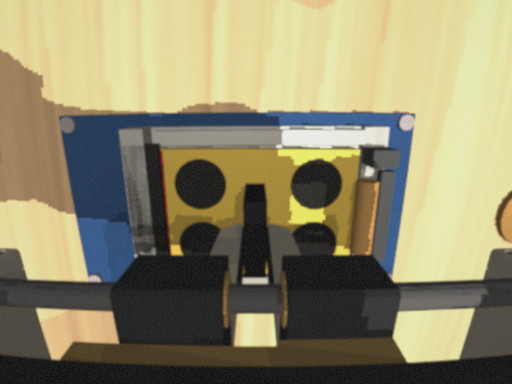

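View pics/s5.png

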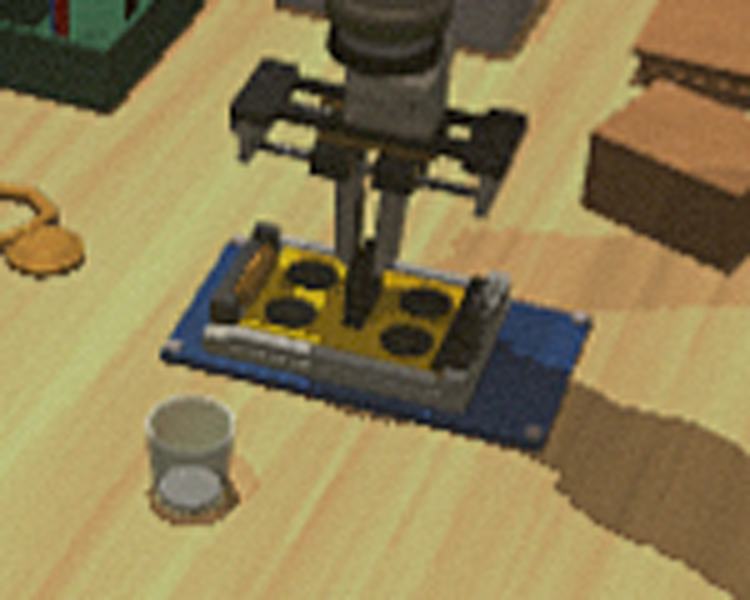

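The wrist view shows the red stripe hidden beneath the lip (col 160) and the brass roller (365,215) back over the plain edge. 0.6° remains.

{"method": "move_arm", "body": {
  "increments": [
    [[0.01,0.08,0],[-0.003,0,0.012],0],
    [[0,0,0],[0,0,0],0],
    [[0,0.02,0],[0,0,0],0],
    [[0,0,0],[0,0,0],0],
    [[0,0,0],[0,0,0],0]
  ]
}}

```text
t: 19.25
tcp_pos: [0.5063, -0.2072, 0.0397]
eef_rot: [-0.707, 0.707, 0.019, -0.02]
contact_force: [0.3, 1.4, -1.6]
grip_width: 0.0133
```

Run:
```python
from h import *
where()
```

```text
t 19.25 red [-76.6   0.4   0.2] plain [73.4  0.3 -0.1] pitch -0.14 roll -0.04 yaw 0.0548 Fjig [ 0.4  1.4 -1.6] M [ 0.04 -0.21  0.02] w 0.0133
```

{"method": "move_arm", "body": {
  "increments": [
    [[0,0.05,0],[0,0,-0.002],0],
    [[0,0,0],[0,0,0],0],
    [[0,0.05,0],[0,0,0],0],
    [[0,0,0],[0,0,0],0],
    [[0,0,0],[0,0,0],0]
  ]
}}

```text
t: 19.88
tcp_pos: [0.5064, -0.2072, 0.0396]
eef_rot: [-0.706, 0.707, 0.019, -0.019]
contact_force: [-0.7, 0.5, 0.6]
grip_width: 0.013
```

Run:
```python
from h import *
where()
```

```text
t 19.88 red [-76.5   0.3   0. ] plain [73.5  0.3  0.1] pitch 0.02 roll -0.07 yaw 0.0547 Fjig [-0.6  0.6  0.6] M [ 0.06 -0.04 -0.03] w 0.013
```

Flat on its seat: z stops at 0.0, pitch 0.02°, and the weight is carried by the seat. I release it, opening only part way.

{"method": "move_arm", "body": {
  "increments": [
    [[0,0,0],[0,0,0],1.6],
    [[0,0,0],[0,0,0],2],
    [[0,0,0],[0,0,0],3],
    [[0,0,0],[0,0,0],4],
    [[0,0,0],[0,0,0],4]
  ],
  "newtons": 15
}}

```text
t: 20.5
tcp_pos: [0.5063, -0.2075, 0.0394]
eef_rot: [-0.706, 0.707, 0.019, -0.019]
contact_force: [1.1, 1.5, -0.2]
grip_width: 0.0393
```

Run:
```python
from h import *
where()
```

```text
t 20.5 red [-76.6   0.1  -0.2] plain [73.4 -0.  -0.2] pitch 0.0 roll -0.07 yaw 0.0544 Fjig [ 1.1  1.4 -0.2] M [-0.05 -0.08  0.  ] w 0.0393
```

{"method": "move_arm", "body": {
  "increments": [
    [[0,-1,0],[0,0,0],4],
    [[0,-2,0],[0,0,0],4],
    [[0,-3,0],[0,0,0],4],
    [[0,-4,0],[0,0,0],4],
    [[0,-3,-3],[0,0,0],4]
  ]
}}

```text
t: 21.12
tcp_pos: [0.5071, -0.2347, 0.1738]
eef_rot: [0.707, -0.706, -0.02, 0.022]
contact_force: [1.2, -1.2, -0.1]
grip_width: 0.0399
```

{"method": "move_arm", "body": {
  "increments": [
    [[0,0,-3],[0,0,0],4],
    [[0,0,-2],[0,0,0],4],
    [[0,0,0],[0,0,0],4],
    [[0,0,0],[0,0,0],4],
    [[0,0,0],[0,0,0],4]
  ]
}}

```text
t: 21.75
tcp_pos: [0.5106, -0.286, 0.1775]
eef_rot: [-0.707, 0.707, 0.021, -0.021]
contact_force: [-0.5, 0.5, -0.2]
grip_width: 0.0399
```

Run:
```python
from h import *
T=wristT(); im=imaging.grab_frame("wrist"); cv2.imwrite("pics/w6.png",cv2.resize(im[40:230,120:400,::-1],None,fx=2.6,fy=2.6,interpolation=cv2.INTER_CUBIC))
for n in("scene","side"):
    i2=imaging.grab_frame(n); cv2.imwrite(f"pics/{n}6.png",i2[:,:,::-1])
st()
img=cv2.resize(im[:230,120:400,::-1],None,fx=2.6,fy=2.6,interpolation=cv2.INTER_CUBIC)
v=np.array([*loc([JIG[0],JIG[1],YAW],[[SH-.0015,.0003,0]])[0][:2],YAW])
for z,c in((.028,(0,255,0)),):
    draw(img,"wrist",loc(v,np.array([[-.075,.05,z],[.075,.05,z],[.075,-.05,z],[-.075,-.05,z]])),T,2.6,(120,0),c)
draw(img,"wrist",loc(v,np.array([[-.007,.025,.073],[.007,.025,.073],[.007,-.025,.073],[-.007,-.025,.073]])),T,2.6,(120,0),(0,0,255))
cv2.imwrite("pics/ov6.png",img)
```

```text
t 21.9 tcp [ 0.5107 -0.2862  0.1777] F [0.8  0.33 0.56] M [-0.04 -0.14  0.01] w 0.0399 j [ 0.69  0.47 -0.39  1.92  0.25  0.79  0.22]
[[0.998, 0.001, -0.059], [0.059, -0.001, 0.998], [0.0, -1.0, -0.001]]
```

View pics/ov6.png

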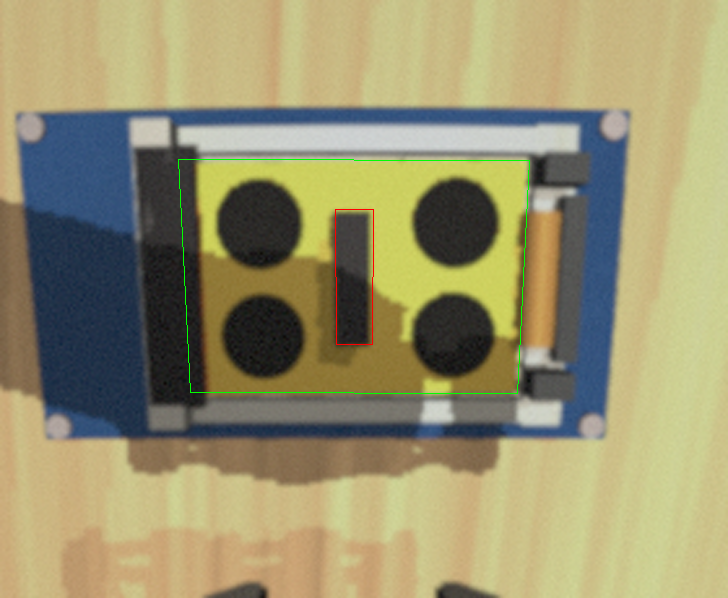

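View pics/side6.png

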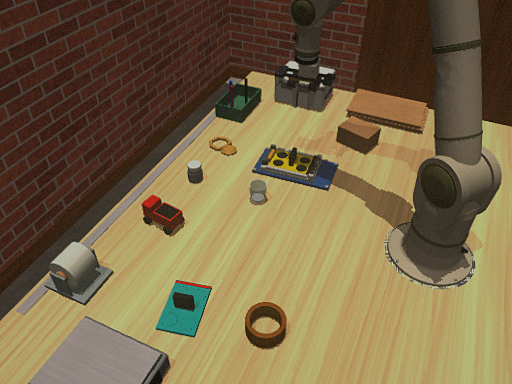

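View pics/scene6.png

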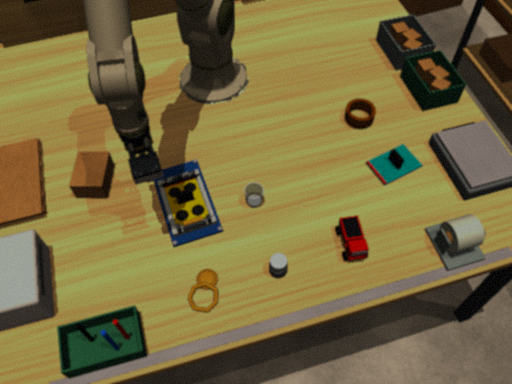

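The insert matches the overlay for "fully home": plate outline at crop (178–528, 160–393), red edge under the lip, roller over the plain edge. The rest of the bench looks unchanged and the gripper is clear, so I hand in.

Run:
```python
from station import arm
print(arm.job_done())
```

```text
the job is handed in; nothing more can be done
None
```

The yellow insert is in the jig, flat on its seat, and released; I handed the job in at about 22 s of the 58 s allowed.

**What I did:** I picked it up by the grip bar and carried it over tilted about 12°. I then slid the red edge under the lip until it touched the wall. That contact came at x = -75.4 mm, against -75.5 mm expected from the carriage shift of about 15.5 mm I had measured in the pictures. From there I lowered the edge onto the seat and swung the plain edge down past the roller in small steps, then let go.

**Last checks:**
- **Fit:** Before release the insert was flat (pitch 0.02°, both edges within 0.1 mm of seat height by arm position). After release, the wrist picture matched the predicted seated outline, with the red stripe under the lip and the roller back over the plain edge.
- **Force:** The highest reading I saw at the end of any move near the jig was about 5 N above the insert's own weight. Force was read only at the end of each move, so a short peak while the roller snapped back would not show.
- **Rest of the bench:** By eye, the other things look where they were in the scene and side pictures. I did not measure their positions.

No check failed or disagreed by more than about 2 mm. The brief red-edge reading of -0.4 mm during the swing went back to 0.0 once the insert was seated.

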